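# Rock the red purge plug out of its pipe stub

## Robot

A 7-joint arm with a two-finger parallel gripper is mounted at the origin on the work surface. World frame = base frame: x ahead of the robot, y to its left, z up, the work surface at z = 0. Lengths are in mm, angles in degrees, forces in N, time in s.
With the tool pointing down it reaches from about 350 to 900 mm from the base axis. Payload 19.9 kg.
Tool frame: the origin (TCP) lies midway between the tips of the shut fingers; the grasp point (between the pads) lies 19 mm behind it; z points along the fingers, y is the line along which they close (so a half turn about z gives the same grasp; the last joint's range is limited). The gripper opens to 94 mm and grips with 3 to 60 N. Pads are 16 mm wide; open, the fingers measure 119 mm over their backs; the gripper's body (75 mm by 177 mm) begins 78 mm behind the grasp point.
Start: joints at [-66.606, 23.915, -0.59, 92.452, 0.269, 63.638, -3.037], TCP at [271.728, 562.817, 205.425] pointing down, gripper open.
Joint ranges: [-161.28, 161.28], [-22.2, 115.67], [-73.04, 71.86], [3.21, 147.25], [-68.34, 248.33], [10.77, 114.83], [-161.83, 161.83]. Speed limits (degrees/s): [108.29, 108.29, 136.94, 136.94, 172.46, 172.46, 172.46].

## Interface

Orientations are given as [roll, pitch, yaw] about the fixed x, y, z axes, in that order (R = Rz(yaw) Ry(pitch) Rx(roll)).
In Python, from station import bot, cams, order gives the robot as it stands. The module is installed in compiled form; this text tells all that it offers.
- The arm moves only by the shell command python3 -m pendant 'ROWS' [FORCE]. ROWS is a JSON object of lists of equal length, an entry for each row: "claw": the opening, from 0 (shut) to 1 (fully open); "linear": the shift along the world's x, y, z scaled (see below), a list of three; "turn": the turn, a rotation vector about the world's x, y, z scaled (see below), a list of three. In form: {"claw": [claw, ...], "linear": [[dx, dy, dz], ...], "turn": [[ax, ay, az], ...]}. A call has 1 to 12 rows; each row is the pose to reach, as a shift and turn from the pose commanded when the call began, turning the shorter way round; what a row does not reach only later rows make up. The controller multiplies each number of a shift by 0.25 m and each number of a turn by 180 degrees. A row lasts 1/12 s, in which the tool goes at most 41.7 mm and 7.16 degrees, less where a joint would pass 70% of its speed; a pose out of reach is approached as far as the arm can. A call with a number of a shift or a turn outside -1 to 1 is refused whole. A call with a gripper value outside its range is refused whole. The fingers move at their own pace and stop on an object; FORCE is the grip in N (left out, the last holds). Time passes only in rows, so rows that repeat a pose let the fingers close. It gives the time, the measured TCP pose, the force, the opening and the grip force at its end, in the units of the state.
- bot.sense(): the state, without advancing time (a new reading comes with each control period).
- cams.grab_frame(name): name is "side" or "top"; returns a dict with "color" (400x640x3 uint8, red, green, blue), "fx", "fy", "cx", "cy" (pixels), "extrinsics" (4x4, takes a point from world to camera coordinates). Camera axes: x right, y down, z forward; pixel columns grow to the right and rows downward; lengths in mm; the calibration is good to about 2 mm. A picture is of the moment at which its call begins. There is no depth.
- order.finish_job(): hands the job in; it is judged then, once.
The state is a dict: "t": time; "q": joint angles; "qvel": joint speeds; "joint_torque": joint torques, N m; "ee_pos": TCP position; "ee_rot": TCP orientation; "ft_force": force on the tool from outside, world axes, zero at the start; "ft_torque": the same for the moment, N m; "opening": finger opening in mm; "finger_force": force on a finger pad.
Only numpy, scipy, OpenCV 4.12 (cv2) and the standard library are available. Lean on these libraries where they do the work, as an engineer would, in place of code of your own. Each camera call takes 0.05 s, during which the arm holds its last target. There are 200 camera calls.

## Task

On the welding table, pull the tight red plug out of its pipe stub by rocking it: while it is still seated, lean it clearly (about ten degrees) towards the side of the stub that carries the green stripe, then lean it about as far the opposite way, and then draw it up and out. Put the red plug down inside the yellow tray, let go of it, and leave the blue plug seated in its own stub.

Things in the scene. Friction and masses are not known exactly. Their poses are not given: they have to be found in the camera images.
- red_plug: Red plug, 50 g, 70 mm tall, upright. Origin 55 mm above its foot, inside its grip tab; z up. Above the foot: shaft 24 mm dia. to 30, collar 30 mm dia. to 36, tab to 70 mm, 30 wide (x), 14 thick (y): pinch it across y. Axes start parallel to red_stub's. Lowest 24 mm sit in the stub; 10 to 20 N draw it out; a few N at the tab lean it 10 degrees about its foot.
- red_stub: Aluminium pipe stub, fixed, holding the red plug. Origin: centre of underside, on the table; z up. 56 mm dia., rim 60 mm high, 72 mm flange. Bore 42 mm with four springy black lips; the plug's foot stands on its floor, 36 mm above origin. Green stripe up the pipe and green tab on the table (to 57 mm from the axis) on the +y side: lean the plug to +y first, then to -y.
- tray: Yellow open tray, fixed, 150 mm along x, 180 mm along y, 30 mm high, walls 4 mm, floor 4 mm thick. Origin: centre of its underside on the table. The plug may stand or lie in it.
- blue_plug: Blue plug of the same shape and origin as the red one, in an identical stub with its own green stripe. Bystander: to be left seated.
Things that resemble listed ones, but are neither listed nor needed, are in the scene too. Several things have the shape of the red_plug; the one meant has the colours described above.

How it is judged:
By the outcome, as a careful person would: the job done as asked, in the order asked, and still so for the second after the job is handed in, with the robot touching nothing.
It also fails if it takes over 54 s, if anything falls off the work surface, if the arm or the gripper's body presses on something with over 40 N, if the wrist force passes 120 N, or if a joint passes its speed limit or range.

## Working session

There is one attempt and no reset: what is moved stays moved. The work goes in short steps, Python scripts to look and compute and a shell command to move; the robot and the scene stay as the last step left them, time stands still between calls to the robot, and variables do not carry over. Pictures are saved under pics/ and viewed, at most 10 in all, crops included, and the job is handed in when it is done.

```bash
mkdir -p pics
python3 - <<'E'
from station import bot,cams
import cv2,json
for n in("side","top"):
    f=cams.grab_frame(n); cv2.imwrite(f"pics/{n}0.png",f["color"][:,:,::-1]); print(n,f["fx"],f["fy"],f["cx"],f["cy"],f["extrinsics"])
s=bot.sense();print(s)
E
```

```text
side 464.6147195042987 464.6147195042987 322.64427195731037 199.23295626977702 [[ 6.89279224e-01 -7.24081154e-01 -2.45078535e-02 -3.76652703e+02]
 [-3.77107044e-01 -3.29687375e-01 -8.65503618e-01  2.75336626e+02]
 [ 6.18614928e-01  6.05815746e-01 -5.00302761e-01  6.85940107e+02]
 [ 0.00000000e+00  0.00000000e+00  0.00000000e+00  1.00000000e+00]]
top 485.88320957199636 485.88320957199636 322.56895748688424 198.09397348067984 [[ 1.71738548e-02 -9.99134591e-01  3.78830846e-02 -5.22532284e+01]
 [-9.94998976e-01 -2.08069229e-02 -9.76939594e-02  5.11630042e+02]
 [ 9.83976445e-02 -3.60158485e-02 -9.94495230e-01  8.96513683e+02]
 [ 0.00000000e+00  0.00000000e+00  0.00000000e+00  1.00000000e+00]]
{'t': 0.1, 'q': array([-66.60561664,  23.94615022,  -0.59094125,  92.48098203,
         0.26954033,  63.6387403 ,  -3.03802084]), 'qvel': array([ 0.01018972, -0.06719951,  0.02205814, -0.08911735, -0.02788746,
       -0.01122682,  0.02619104]), 'joint_torque': array([ 1.80485928e-03, -8.52574682e+01,  6.40521124e-01, -4.26699722e+01,
       -4.87594237e-02,  1.62824040e-02, -2.34055719e-06]), 'ee_pos': array([271.604307  , 562.52447542, 204.87913813]), 'ee_rot': array([-1.79935679e+02,  4.94583474e-03,  1.54227635e+02]), 'ft_force': array([-0.79180565, -0.0414559 , -0.28001477]), 'ft_torque': array([-0.029183  , -0.02985284,  0.01301097]), 'finger_force': 0.0, 'opening': 93.91647995033719}
```

View pics/top0.png

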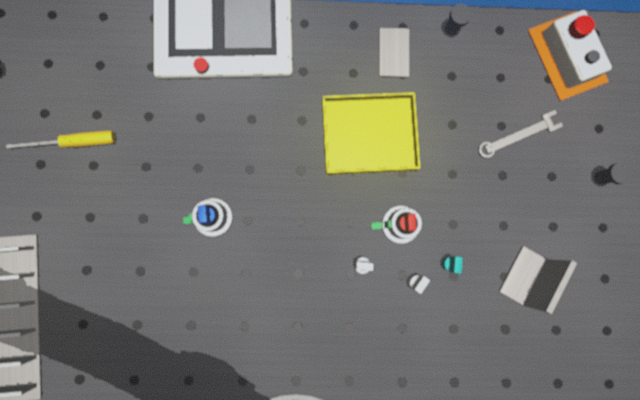

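View pics/side0.png

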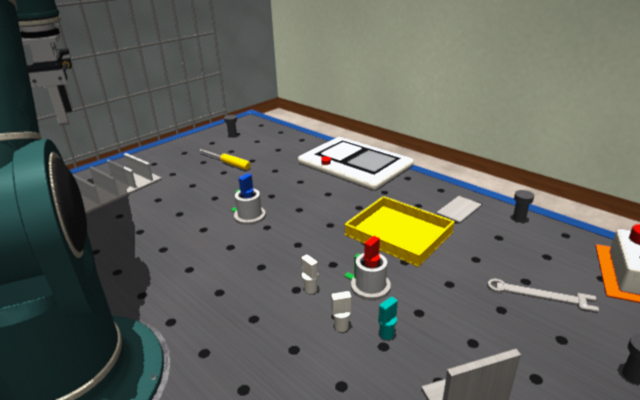

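The top view shows the red plug at about (406,222), with its green tab on the left at (377,226). The tray is at about (371,133) and the blue plug at (207,215). Three plug-shaped decoys lie close to the red stub. Next I measure positions.

```bash
cat > h.py <<'E'
import numpy as np,cv2
from station import cams
def ray(f,u,v):
    E=f["extrinsics"];R=E[:3,:3];c=-R.T@E[:3,3]
    d=R.T@np.array([(u-f["cx"])/f["fx"],(v-f["cy"])/f["fy"],1]);return c,d
def onz(f,u,v,z):
    c,d=ray(f,u,v);return c+d*(z-c[2])/d[2]
def tri(a,b):
    (c1,d1),(c2,d2)=a,b
    A=np.c_[d1,-d2];s=np.linalg.lstsq(A,c2-c1,rcond=None)[0]
    p,q=c1+d1*s[0],c2+d2*s[1];return (p+q)/2,np.linalg.norm(p-q)
def blobs(f,lo,hi,box,amin=6):
    h=cv2.cvtColor(f["color"],cv2.COLOR_RGB2HSV);m=cv2.inRange(h,lo,hi)
    k=np.zeros_like(m);x0,y0,x1,y1=box;k[y0:y1,x0:x1]=m[y0:y1,x0:x1]
    cs=cv2.findContours(k,cv2.RETR_EXTERNAL,cv2.CHAIN_APPROX_NONE)[0]
    return k,[c for c in sorted(cs,key=cv2.contourArea,reverse=True) if len(c)>=amin]
E
python3 - <<'E'
from h import *
t=cams.grab_frame("top");s=cams.grab_frame("side")
R=((0,120,60),(8,255,255));
def red(f,box):
    h=f["color"].astype(int);m=((h[...,0]>90)&(h[...,1]<70)&(h[...,2]<70)).astype(np.uint8);k=0*m;x0,y0,x1,y1=box;k[y0:y1,x0:x1]=m[y0:y1,x0:x1];return k
for n,f,b in(("t",t,(380,200,425,245)),("s",s,(355,225,390,275))):
    k=red(f,b);ys,xs=np.nonzero(k);print(n,xs.mean(),ys.mean(),len(xs),xs.min(),xs.max(),ys.min(),ys.max(),cv2.minAreaRect(np.c_[xs,ys].astype(np.float32)))
    if n=="t":pt=(xs.mean(),ys.mean())
    else:ps=(xs.mean(),ys.mean())
print("tri",tri(ray(t,*pt),ray(s,*ps)))
for n,f,b in(("t",t,(360,210,400,240)),("s",s,(335,245,375,290)),("tb",t,(170,200,205,235))):
    _,c=blobs(f,(40,90,50),(80,255,255),b,4)
    for q in c:
        r=cv2.minAreaRect(q);print(n,"green",r,q.reshape(-1,2).min(0),q.reshape(-1,2).max(0),onz(f,*r[0],1))
_,c=blobs(t,(22,120,60),(35,255,255),(300,70,440,190));r=cv2.minAreaRect(c[0]);print(r,cv2.approxPolyDP(c[0],5,True).reshape(-1,2).tolist())
for p in cv2.boxPoints(r):print(onz(t,*p,30))
print("cent",onz(t,*r[0],30))
# aluminium flange / rim: bright low-saturation blobs
h=cv2.cvtColor(t["color"],cv2.COLOR_RGB2HSV);m=cv2.inRange(h,(0,0,150),(180,50,255));k=m*0;k[198:250,375:430]=m[198:250,375:430]
ys,xs=np.nonzero(k);e=cv2.minEnclosingCircle(np.c_[xs,ys].astype(np.float32));print("flange",e,onz(t,*e[0],0),onz(t,*e[0],10))
o=np.hstack([cv2.resize(t["color"][190:260,350:430],(400,350),interpolation=2),cv2.resize(s["color"][225:305,330:410],(350,350),interpolation=2)])
cv2.imwrite("pics/c1.png",o[:,:,::-1])
E
```

```text
t 405.51851851851853 223.66666666666666 54 399 411 214 231 ((404.058837890625, 223.73532104492188), (17.46256446838379, 10.429032325744629), 75.96376037597656)
s 371.66750629722924 251.17884130982367 397 363 379 237 267 ((371.0, 252.0), (30.0, 16.0), 90.0)
tri (array([ 466.94388832, -192.33889335,   81.5453399 ]), np.float64(7.662203251121865))
t green ((376.0, 225.0), (6.0, 10.0), 90.0) [371 222] [381 228] [ 464.52737879 -148.45789735    1.        ]
t green ((388.0, 223.5), (7.0, 4.0), 90.0) [386 220] [390 227] [ 467.89380913 -171.95682303    1.        ]
s green ((352.5000305175781, 272.5000305175781), (8.485280990600586, 15.55634880065918), 45.0) [344 264] [355 279] [ 479.1177794 -143.5404012    1.       ]
s green ((356.5000305175781, 255.00003051757812), (2.1213202476501465, 6.363961219787598), 45.0) [354 253] [359 258] [ 526.96454457 -113.44668396    1.        ]
tb green ((187.50001525878906, 219.50001525878906), (7.602630615234375, 9.391485214233398), 63.43495178222656) [183 214] [191 223] [468.24730761 215.60449322   1.        ]
((370.6128234863281, 132.6993408203125), (78.84510040283203, 94.2607421875), 87.0643310546875) [[414, 93], [323, 97], [327, 173], [419, 168]]
[710.59704485 -36.93034428  30.        ]
[ 725.58245155 -220.09638594   30.        ]
[ 570.78165707 -227.63263087   30.        ]
[557.33131313 -47.27566253  30.        ]
cent [ 640.43165249 -132.63298512   30.        ]
flange ((401.60205078125, 223.39796447753906), 20.13511085510254) [ 468.64811623 -198.86836333    0.        ] [ 468.15111418 -196.85897051   10.        ]
```

View pics/c1.png

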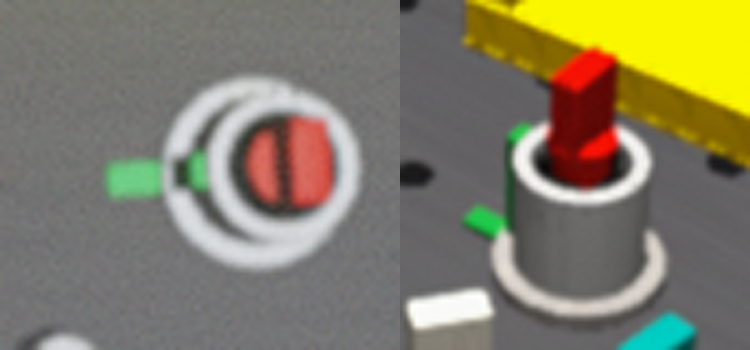

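The crop shows the rim circle centred at about (406.5,223), the flange at about (400.5,224), the tab's top face at about (412.5,222), and the green tab at (376,225). I'll cast each point at its known height and cross-check against the side view.

Run:
```python
from h import *
t=cams.grab_frame("top");s=cams.grab_frame("side")
P=lambda u,v:(u/5+350-.4,v/5+190-.4)
S=lambda u,v:((u-400)/4.375+330-.4,v/4.375+225-.4)
print("rim60",onz(t,*P(284,167),60)); print("flange4",onz(t,*P(253,172),4))
print("tabtop106",onz(t,*P(314,161),106),"tri",tri(ray(t,*P(314,161)),ray(s,*S(584,70))))
print("green tab",onz(t,*P(134,179),2),"end",onz(t,*P(106,180),2),"stripe top",onz(t,*P(200,170),60))
print("side rim60",onz(s,*S(582,160),60),"side tabtop",onz(s,*S(584,70),106),"side greentab",onz(s,*S(485,220),2))
# tab face edges
for a in((297,118),(297,205),(328,118),(335,200)):print(onz(t,*P(*a),106))
print("blue",onz(t,206,214,106))
_,c=blobs(t,(22,120,60),(35,255,255),(300,70,440,190))
for p in cv2.approxPolyDP(c[0],5,True).reshape(-1,2):print("tray",onz(t,*p,30))
f=s
for n,p in(("rim",(467,-197,60)),("tt",(467,-197,106))):
    for f in(t,s):
        q=f["extrinsics"]@np.array([*p,1]);print(n,f["fx"]*q[0]/q[2]+f["cx"],f["fy"]*q[1]/q[2]+f["cy"])
```

```text
rim60 [ 466.56223257 -195.6569282    60.        ]
flange4 [ 467.22591084 -195.31914071    4.        ]
tabtop106 [ 466.51294253 -196.45028832  106.        ] tri (array([ 466.56016819, -196.31838845,  107.07911018]), np.float64(0.2972206226200835))
green tab [ 463.71875024 -149.09727149    2.        ] end [ 463.12453587 -138.15554715    2.        ] stripe top [ 464.87845069 -164.71659176   60.        ]
side rim60 [ 469.70631573 -194.66711182   60.        ] side tabtop [ 467.91976255 -195.4661928   106.        ] side greentab [ 468.3098159  -144.04130312    2.        ]
[ 481.36466526 -190.50547179  106.        ]
[ 451.14034645 -190.49543837  106.        ]
[ 481.5791001  -201.37641707  106.        ]
[ 453.11663237 -203.77891794  106.        ]
blue [473.08613754 159.60741794 106.        ]
tray [ 721.31696909 -216.82921892   30.        ]
tray [708.18967893 -39.82080029  30.        ]
tray [562.11731751 -48.02738253  30.        ]
tray [ 573.95985997 -226.28736506   30.        ]
rim 407.12817713499277 222.7748717094162
rim 371.2824330351255 262.4104223248996
tt 412.71374396183705 221.52573689424082
tt 372.0246130864124 241.1708372164093
```

Both views agree on the geometry:
- **Stub:** the axis is at (467,-196), and the tab top triangulates to z≈107 against 106 expected. The green tab ends 57.6 mm from the axis, so the stub yaw is about 4°.
- **Tray:** its centre is at about (641,-133).

I'll travel over now, with tool yaw going from 154 to 4.

```bash
python3 -m pendant '{"claw":[0.6,0.6,0.6,0.6,0.6,0.6],"linear":[[0.195,-0.759,0],[0.195,-0.759,0],[0.195,-0.759,0],[0.195,-0.759,0],[0.195,-0.759,0],[0.195,-0.759,0]],"turn":[[0,0,-0.2086],[0,0,-0.2086],[0,0,-0.2086],[0,0,-0.2086],[0,0,-0.2086],[0,0,-0.2086]]}' 30
python3 -m pendant '{"claw":[0.6,0.6,0.6,0.6,0.6,0.6],"linear":[[0.195,-0.759,0],[0.195,-0.759,0],[0.195,-0.759,0],[0.195,-0.759,0],[0.195,-0.759,0],[0.195,-0.759,0]],"turn":[[0,0,-0.2086],[0,0,-0.2086],[0,0,-0.2086],[0,0,-0.2086],[0,0,-0.2086],[0,0,-0.2086]]}'
```

```text
t: 0.8
ee_pos: [322.5, 367.8, 205.8]
ee_rot: [180.0, 0.0, 115.9]
ft_force: [0.1, 1.2, -0.1]
opening: 58.0
finger_force: 0.0
t: 1.3
ee_pos: [370.3, 178.4, 205.7]
ee_rot: [180.0, -0.0, 78.3]
ft_force: [0.0, 0.6, 1.2]
opening: 56.5
finger_force: 0.0
```

```bash
python3 -m pendant '{"claw":[0.6,0.6,0.6,0.6,0.6,0.6],"linear":[[0.195,-0.759,0],[0.195,-0.759,0],[0.195,-0.759,0],[0.195,-0.759,0],[0.195,-0.759,0],[0.195,-0.759,0]],"turn":[[0,0,-0.2086],[0,0,-0.2086],[0,0,-0.2086],[0,0,-0.2086],[0,0,-0.2086],[0,0,-0.2086]]}' 
python3 -m pendant '{"claw":[0.6,0.6,0.6,0.6,0.6,0.6,0.6,0.6],"linear":[[0.195,-0.759,0],[0.195,-0.759,0],[0.195,-0.759,0],[0.195,-0.759,0],[0.195,-0.759,0],[0.195,-0.759,0],[0.195,-0.759,0],[0.195,-0.759,0]],"turn":[[0,0,-0.2086],[0,0,-0.2086],[0,0,-0.2086],[0,0,-0.2086],[0,0,-0.2086],[0,0,-0.2086],[0,0,-0.2086],[0,0,-0.2086]]}'
```

```text
t: 1.8
ee_pos: [418.8, -11.5, 205.8]
ee_rot: [179.9, -0.0, 40.8]
ft_force: [-0.3, 0.8, -0.3]
opening: 56.3
finger_force: 0.0
t: 2.47
ee_pos: [466.6, -195.8, 205.2]
ee_rot: [-180.0, 0.0, 4.1]
ft_force: [0.1, 0.2, -0.1]
opening: 56.3
finger_force: 0.0
```

```bash
python3 -m pendant '{"claw":[0.6,0.6,0.6,0.6,0.6,0.6],"linear":[[0,0,-0.12],[0,0,-0.24],[0,0,-0.36],[0,0,-0.45],[0,0,-0.516],[0,0,-0.516]],"turn":[[0,0,0],[0,0,0],[0,0,0],[0,0,0],[0,0,0],[0,0,0]]}' 30
python3 - <<'E'
from h import *
t=cams.grab_frame("top");s=cams.grab_frame("side")
o=np.hstack([cv2.resize(t["color"][180:260,350:450],(450,360),interpolation=2),cv2.resize(s["color"][200:300,330:420],(324,360),interpolation=2)])
cv2.imwrite("pics/c2.png",o[:,:,::-1])
E
```

```text
t: 2.97
ee_pos: [465.3, -194.3, 74.0]
ee_rot: [-179.9, 0.2, 4.2]
ft_force: [-0.2, 0.5, -0.5]
opening: 56.6
finger_force: 0.0
```

View pics/c2.png

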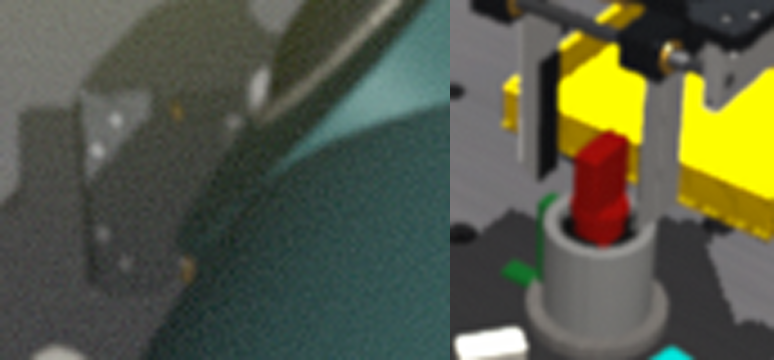

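The side view shows the fingers straddling the red tab, while the arm blocks the top view. Close the gripper.

```bash
python3 -m pendant '{"claw":[0.3,0.2,0.1,0.05,0,0,0,0],"linear":[[0,0,0.004],[0,0,0.004],[0,0,0.004],[0,0,0.004],[0,0,0.004],[0,0,0.004],[0,0,0.004],[0,0,0.004]],"turn":[[0,0,0],[0,0,0],[0,0,0],[0,0,0],[0,0,0],[0,0,0],[0,0,0],[0,0,0]]}' 40
```

```text
t: 3.73
ee_pos: [466.8, -196.1, 77.5]
ee_rot: [-180.0, -0.0, 4.0]
ft_force: [-0.4, 1.7, 3.2]
opening: 13.6
finger_force: 40.0
```

```bash
python3 -m pendant '{"claw":[0,0,0,0,0,0,0,0],"linear":[[-0.0005,0.008,0],[-0.001,0.016,-0.001],[-0.0016,0.024,-0.002],[-0.0022,0.0316,-0.003],[-0.0022,0.0316,-0.003],[-0.0022,0.0316,-0.003],[-0.0022,0.0316,-0.003],[-0.0022,0.0316,-0.003]],"turn":[[-0.015,-0.001,0],[-0.03,-0.002,0],[-0.046,-0.003,0],[-0.061,-0.0043,0],[-0.061,-0.0043,0],[-0.061,-0.0043,0],[-0.061,-0.0043,0],[-0.061,-0.0043,0]]}'
python3 - <<'E'
from h import *
s=cams.grab_frame("side")
cv2.imwrite("pics/c3.png",cv2.resize(s["color"][190:300,310:430],(600,550),interpolation=2)[:,:,::-1])
E
```

```text
t: 4.4
ee_pos: [467.1, -189.2, 77.9]
ee_rot: [168.9, -0.1, 4.0]
ft_force: [-5.6, 1.2, 29.6]
opening: 13.3
finger_force: 40.0
```

View pics/c3.png

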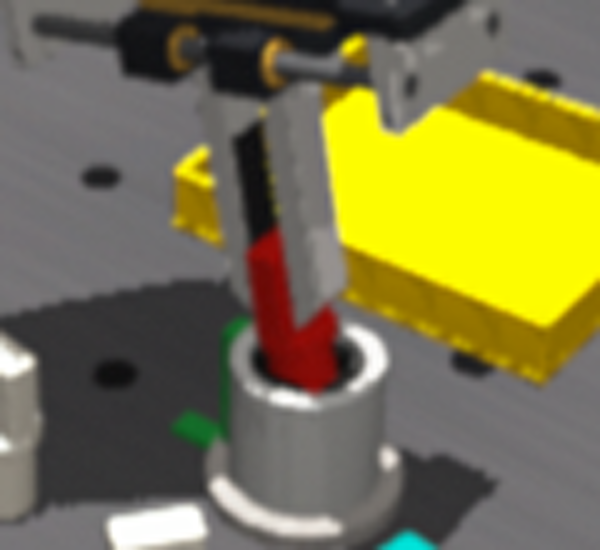

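The plug leans clearly (about 11°) towards the green stripe and is still seated. The 30 N upward force means it's being pressed onto its foot edge, so I'll ease up about 1.5 mm while leaning the other way.

```bash
python3 -m pendant '{"claw":[0,0,0,0,0,0,0,0,0,0,0],"linear":[[0.0006,-0.008,0.004],[0.0011,-0.016,0.004],[0.0016,-0.024,0.004],[0.0022,-0.0316,0.004],[0.0028,-0.04,0.005],[0.0033,-0.048,0.006],[0.0039,-0.056,0.006],[0.0044,-0.0632,0.006],[0.0044,-0.0632,0.006],[0.0044,-0.0632,0.006],[0.0044,-0.0632,0.006]],"turn":[[0.015,0.001,0],[0.03,0.002,0],[0.046,0.003,0],[0.061,0.0043,0],[0.076,0.0053,0],[0.091,0.0064,0],[0.107,0.0075,0],[0.122,0.0085,0],[0.122,0.0085,0],[0.122,0.0085,0],[0.122,0.0085,0]]}'
python3 - <<'E'
from h import *
s=cams.grab_frame("side")
cv2.imwrite("pics/c4.png",cv2.resize(s["color"][190:300,310:430],(600,550),interpolation=2)[:,:,::-1])
E
```

```text
t: 5.37
ee_pos: [467.6, -203.9, 78.4]
ee_rot: [-169.0, -0.0, 4.0]
ft_force: [0.1, 2.8, 5.3]
opening: 13.9
finger_force: 40.0
```

View pics/c4.png

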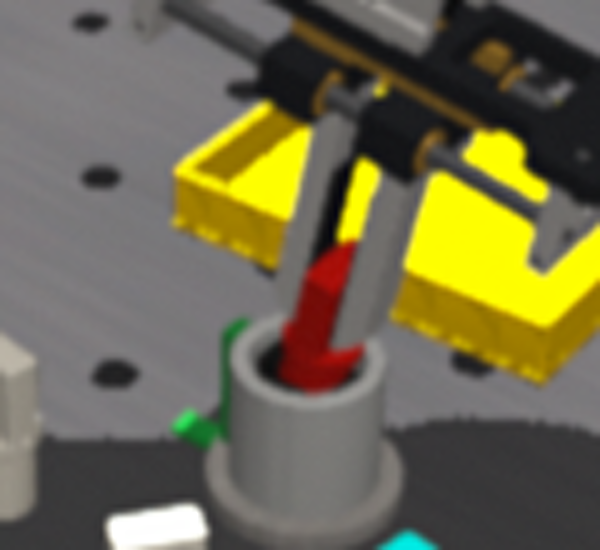

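It now leans about 11° the opposite way, still seated and firmly gripped. Next: upright, then draw it up.

```bash
python3 -m pendant '{"claw":[0,0,0,0,0,0,0,0,0,0,0,0],"linear":[[-0.0006,0.01,-0.002],[-0.0011,0.021,-0.003],[-0.0022,0.0316,-0.003],[-0.0022,0.0316,0.01],[-0.0022,0.0316,0.04],[-0.0022,0.0316,0.07],[-0.0022,0.0316,0.1],[-0.0022,0.0316,0.14],[-0.0022,0.0316,0.22],[-0.0022,0.0316,0.32],[-0.0022,0.0316,0.4],[-0.0022,0.0316,0.4]],"turn":[[-0.02,-0.0014,0],[-0.04,-0.0028,0],[-0.061,-0.0043,0],[-0.061,-0.0043,0],[-0.061,-0.0043,0],[-0.061,-0.0043,0],[-0.061,-0.0043,0],[-0.061,-0.0043,0],[-0.061,-0.0043,0],[-0.061,-0.0043,0],[-0.061,-0.0043,0],[-0.061,-0.0043,0]]}'
python3 - <<'E'
from h import *
s=cams.grab_frame("side")
cv2.imwrite("pics/c5.png",cv2.resize(s["color"][130:330,270:490],(660,600),interpolation=2)[:,:,::-1])
E
```

```text
t: 6.42
ee_pos: [468.1, -197.5, 182.3]
ee_rot: [180.0, -0.3, 4.0]
ft_force: [0.5, -0.1, -0.9]
opening: 13.8
finger_force: 40.0
```

View pics/c5.png

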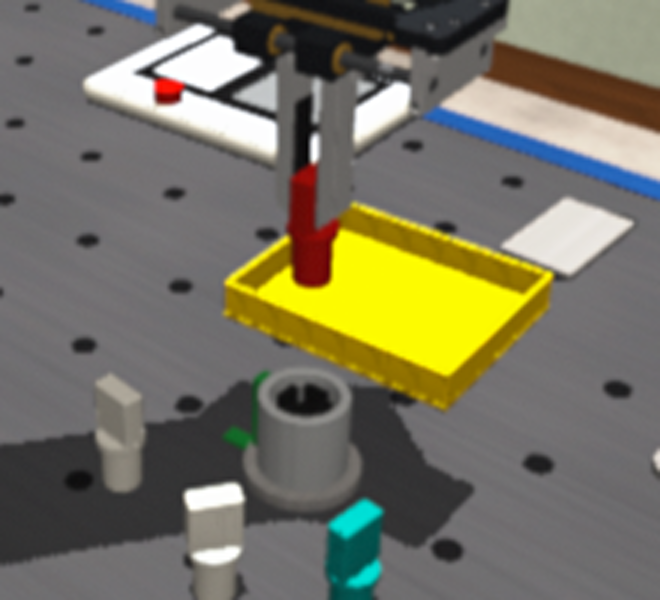

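The plug is out and held upright. Carry it to the tray centre, then lower.

```bash
python3 -m pendant '{"claw":[0,0,0,0,0,0,0,0,0],"linear":[[0.1,0.037,0],[0.22,0.08,0],[0.34,0.126,0],[0.46,0.17,0],[0.58,0.215,0],[0.66,0.245,0],[0.692,0.256,0],[0.692,0.256,0],[0.692,0.256,0]],"turn":[[0,0,0],[0,0,0],[0,0,0],[0,0,0],[0,0,0],[0,0,0],[0,0,0],[0,0,0],[0,0,0]]}'
python3 -m pendant '{"claw":[0,0,0,0,0,0,0,0,0,0],"linear":[[0,0,-0.1],[0,0,-0.2],[0,0,-0.3],[0,0,-0.4],[0,0,-0.46],[0,0,-0.5],[0,0,-0.515],[0,0,-0.525],[0,0,-0.53],[0,0,-0.53]],"turn":[[0,0,0],[0,0,0],[0,0,0],[0,0,0],[0,0,0],[0,0,0],[0,0,0],[0,0,0],[0,0,0],[0,0,0]]}'
```

```text
t: 7.22
ee_pos: [638.7, -133.2, 177.6]
ee_rot: [180.0, 0.1, 4.0]
ft_force: [-1.0, -0.6, -0.0]
opening: 13.9
finger_force: 40.0
t: 8.05
ee_pos: [640.1, -132.3, 46.5]
ee_rot: [180.0, -0.1, 4.0]
ft_force: [-0.4, 0.8, -0.6]
opening: 13.8
finger_force: 40.0
```

```bash
python3 -m pendant '{"claw":[0,0,0],"linear":[[0,0,-0.003],[0,0,-0.006],[0,0,-0.006]],"turn":[[0,0,0],[0,0,0],[0,0,0]]}'
python3 - <<'E'
from h import *
s=cams.grab_frame("side")
cv2.imwrite("pics/c6.png",cv2.resize(s["color"][130:280,330:490],(640,600),interpolation=2)[:,:,::-1])
E
```

```text
t: 8.3
ee_pos: [640.2, -132.3, 45.3]
ee_rot: [-180.0, -0.1, 4.0]
ft_force: [-1.6, 2.1, 8.8]
opening: 14.1
finger_force: 40.0
```

View pics/c6.png

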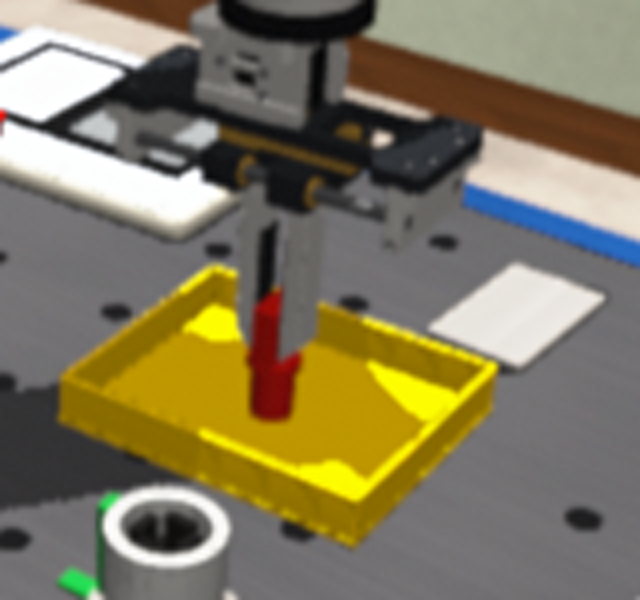

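The plug touches the tray floor (8.8 N) mid-tray and stands upright. Open the gripper, then lift clear.

```bash
python3 -m pendant '{"claw":[0.2,0.3,0.4,0.5,0.5,0.5],"linear":[[0,0,0],[0,0,0],[0,0,0],[0,0,0],[0,0,0],[0,0,0]],"turn":[[0,0,0],[0,0,0],[0,0,0],[0,0,0],[0,0,0],[0,0,0]]}'
python3 -m pendant '{"claw":[0.5,0.5,0.5,0.5,0.5,0.5,0.5,0.5],"linear":[[0,0,0.04],[0,0,0.1],[0,0,0.2],[0,0,0.32],[0,0,0.46],[0,0,0.6],[0,0,0.6],[0,0,0.6]],"turn":[[0,0,0],[0,0,0],[0,0,0],[0,0,0],[0,0,0],[0,0,0],[0,0,0],[0,0,0]]}'
python3 - <<'E'
from h import *
s=cams.grab_frame("side")
cv2.imwrite("pics/c7.png",s["color"][:,:,::-1])
E
```

```text
t: 8.85
ee_pos: [639.7, -132.2, 44.1]
ee_rot: [-180.0, -0.0, 4.0]
ft_force: [0.4, 0.1, -0.1]
opening: 45.9
finger_force: 0.0
t: 9.52
ee_pos: [640.7, -132.5, 197.5]
ee_rot: [180.0, -0.3, 4.0]
ft_force: [-0.3, 0.4, -1.5]
opening: 47.0
finger_force: 0.0
```

View pics/c7.png

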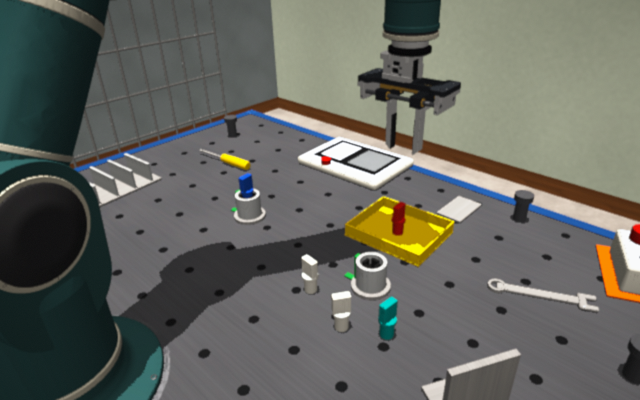

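The red plug stands in the tray at (399,218), the blue plug is still seated at (246,185), and the gripper is clear. Hand in.

```bash
python3 -c "
from station import order
print(order.finish_job())"
```

```text
the job is handed in; nothing more can be done
None
```

The red plug was rocked about 11° towards the green stripe, then about 11° the other way, drawn out, and left standing in the yellow tray; the blue plug is still seated and the job was handed in at about 9.6 s (no verdict shown).

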